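Draw a reed plate from under the pigeonhole case and load the test fixture

TASK

Draw the widest of the three aluminium reed plates out from under the pigeonhole case, pressing down on its projecting end and dragging it towards the open side, then slide it lengthways into the slot of the low wooden fixture until it is fully home against the stop inside. Leave the two narrower plates, the jar and the small wooden block where they are.

Things in the scene. Friction and masses are not known exactly. Their poses are not given: they have to be found in the camera images.
- plate: wide reed plate: flat aluminium bar with two rows of small dark reeds on top, 120 long (x) x 56 wide (y) x 10 mm thick, 0.12 to 0.24 kg; origin at the centre of its underside. Lies flat on the bench in one of the case's three lanes, 16 to 28 mm of its front end projecting past the case's front edge. Its ends are alike: either may enter the slot first
- narrow_a: a narrower reed plate to be left alone, 120 (x) x 36 (y) x 10 mm, origin at the centre of its underside; lies in another lane, its front end also projecting 16 to 28 mm
- narrow_b: another narrower reed plate to be left alone, the same shape and size as narrow_a, in the remaining lane
- case: plywood pigeonhole case fixed to the bench, 135 deep (x) x 227 wide (y) x 170 mm high. Origin at bench level on its front edge, mid-width; x points into it. Four uprights form three lanes under it: centres at y = -72, 0, 72, each 61 wide, 60 high, 125 mm deep, floor = the bench, closed at the back. Plates come out along -x, onto open bench without side walls
- fixture: low wooden test fixture fixed to the bench, 110 (x) x 91 (y) x 45 mm high, with a small knob on top to 63 mm. A slot 59 wide, 12.5 mm high, floor = the bench, is entered along +x and ends at a stop. Origin at bench level, centre of the stop face. Plate home: its end meets the stop, its centre is at x = -60 mm and 30 mm of it stands out
- jar: amber glass jar with a steel lid, 48 mm diameter, 70 mm high, loose, origin at the centre of its underside; stands on one side in front of the fixture, to be left alone
- reed_block: small light wooden reed block, 60 (x) x 28 (y) x 45 mm high, loose, origin at the centre of its underside; stands on the other side in front of the fixture, to be left alone
- case_front (a point): middle of the lower edge of the case's upright front face, 60 mm above the bench, straight above the case's origin. From here up to 170 mm the case is solid, so the tool must lean (top away from the case) to reach a plate's end. Plate on bench has friction about 0.25 to 0.35; fingertips hold the plate better than that, so pressing with 12 to 25 N drags it along
- fixture_mouth (a point): centre of the slot's mouth at bench level, 90 mm from the stop (x = -90 mm in the fixture's frame; same axes). Two small steel cheeks, 12.5 mm high, flare outwards in front of it, to x = -108 mm
There are look-alikes about, which are no part of the job. Leave any green or yellow look-alike of the plate alone.

How it is judged:
On the way:
1. the fingers drag the wide plate flat along the bench until 50 mm of it projects from the case (x of plate in the frame of case below 0.01 m and height (world z) of plate below 0.008 m and angle between plate's own z axis and vertical below 0.08 rad and contact force between the fingers and plate above 0.3 N), for 0.1 s.
At the end, for the whole second after the job is handed in: the wide plate lies at rest in the fixture's slot, flat on the bench, within 3 mm of fully home against the stop and square with the slot (3.4 degrees) (x of plate in the frame of fixture between -0.063 and -0.056 m and y of plate in the frame of fixture between -0.004 and 0.004 m and angle between the x axis of plate and the x axis of fixture, either way round below 0.06 rad and angle between plate's own z axis and vertical below 0.04 rad and height (world z) of plate below 0.004 m and linear speed of plate below 0.01 m/s); the robot touches nothing.
It fails at once if a narrow plate is moved more than 10 mm (distance of any of narrow_a, narrow_b from where it was at the start of the episode above 0.01 m).
It fails at once if the jar or the wooden block is moved more than 10 mm or tipped (distance of any of jar, reed_block from where it was at the start of the episode above 0.01 m or angle between any of jar, reed_block's own z axis and vertical above 0.3 rad).
It also fails if it takes over 72 s, if anything falls off the work surface, if the arm or the gripper's body presses on something with over 40 N, if the wrist force passes 120 N, or if a joint passes its speed limit or range.

ROBOT

A 6-joint arm with a two-finger parallel gripper is mounted at the origin on the work surface. World frame = base frame: x ahead of the robot, y to its left, z up, the work surface at z = 0. Lengths are in m, angles in rad, forces in N, time in s.
With the tool pointing down it reaches from about 0.275 to 0.75 m from the base axis. Payload 10.2 kg.
Tool frame: the origin (TCP) lies midway between the tips of the shut fingers; the grasp point (between the pads) lies 19 mm behind it (env.hold_point_z is the distance from the TCP to the grasp point, in m); z points along the fingers, y is the line along which they close (so a half turn about z gives the same grasp; the last joint's range is limited). The gripper opens to 85 mm and grips with 20 to 120 N. Pads are 22 mm wide; open, the fingers measure 114 mm over their backs; the gripper's body (76 mm by 85 mm) begins 54 mm behind the grasp point. The pads swing forward as they close: fully open they stand 13 mm farther back than shut.
Start: joints at [-1.495, 0.313, 1.498, -0, 1.331, -0.223], TCP at [0.155, -0.502, 0.231] pointing down, gripper open.
Joint ranges: [-2.94, 2.94], [-0.97, 2.17], [0.19, 2.56], [-1.23, 4.37], [0.02, 3.11], [-2.88, 2.88]. Speed limits (rad/s): [2.39, 2.39, 3.01, 3.14, 3.14, 3.14].

INTERFACE

Orientations are given as a unit quaternion [x, y, z, w].
In Python, from bench import env, kinematics, monitor, eyes, job gives the robot as it stands. The module is installed in compiled form; this text tells all that it offers. Calls block until the motion is done:
- env.reach(position, orientation): joint-space move of the TCP to a pose.
- env.movel(position, velocity=0.15, frame=None, guard=None): straight line of the TCP; frame=None keeps the orientation; velocity is the mean speed in m/s. With guard (N) it stops when the force on the tool has changed by that much, and returns True; else False.
- env.set_joints(angles): joint-space move.
- env.release() and env.close_gripper(effort=None): open the fingers fully, or close them until they stop; effort is the grip in N (None keeps the last).
- env.hold(seconds).
- kinematics.ik(position, orientation): joint angles nearest the present ones, or None.
- monitor.sense(): the state.
- eyes.grab_frame(name): name is "scene" or "side" or "wrist"; returns a dict with "frame" (384x512x3 uint8, red, green, blue), "mtx" (3x3 intrinsics, pixels), "view" (4x4, takes a point from world to camera coordinates). Camera axes: x right, y down, z forward; pixel columns grow to the right and rows downward; lengths in m; the calibration is good to about 2 mm. A picture is of the moment at which its call begins. There is no depth.
A pose or a line that the arm cannot do raises env.MotionError and nothing moves.
- job.hand_in(): hands the job in; it is judged then, once.
The state is a dict: "clock": time; "joints": joint angles; "qvel": joint speeds; "joint_efforts": joint torques, N m; "position": TCP position; "ee_rot": TCP orientation; "contact_force": force on the tool from outside, world axes, zero at the start; "ft_torque": the same for the moment, N m; "finger_gap": opening from 0.0 (shut) to 1.0 (fully open); "gripper_force": force on a finger pad.
Only numpy, scipy, OpenCV 4.12 (cv2) and the standard library are available. Lean on these libraries where they do the work, as an engineer would, in place of code of your own. Each camera call takes 0.05 s, during which the arm holds its last target. There are 200 camera calls.

## Working session

There is one attempt and no reset: what is moved stays moved. The work goes in short steps, each a Python script; the robot and the scene stay as the last script left them, time stands still between calls to the robot, and variables do not carry over. Pictures are saved under pics/ and viewed, at most 10 in all, crops included, and the job is handed in when it is done.

```bash
mkdir -p pics
python3 - <<'E'
from bench import env,kinematics,monitor,eyes
import cv2,numpy as np
for n in ("scene","side"):
    d=eyes.grab_frame(n); cv2.imwrite(f"pics/{n}0.png",cv2.resize(d["frame"][:,:,::-1],(800,600),interpolation=cv2.INTER_CUBIC))
    np.savez(f"{n}0.npz",**d)
    V=np.array(d["view"]); print(n,np.round(-V[:3,:3].T@V[:3,3],3),np.round(V[2,:3],2),np.round(d["mtx"],1).tolist())
s=monitor.sense(); print(s["clock"],s["position"],s["ee_rot"],s["contact_force"],env.hold_point_z)
E
```

```text
scene [0.835 0.58  0.871] [-0.21 -0.57 -0.79] [[458.2, 0.0, 250.4], [0.0, 458.2, 194.1], [0.0, 0.0, 1.0]]
side [ 0.253 -0.452  0.766] [ 0.42  0.5  -0.76] [[387.0, 0.0, 251.7], [0.0, 387.0, 193.5], [0.0, 0.0, 1.0]]
0.1 [ 0.15450675 -0.50151251  0.23079052] [ 9.88862206e-01  1.48832792e-01  4.33821736e-05 -5.79662594e-04] [-0.05452466 -0.96806529  0.61616279] 0.0187
```

View pics/scene0.png

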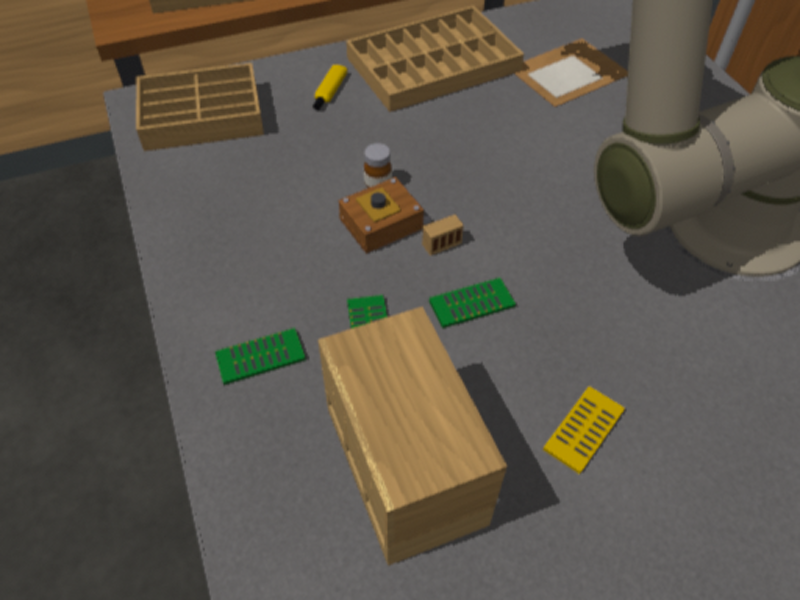

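View pics/side0.png

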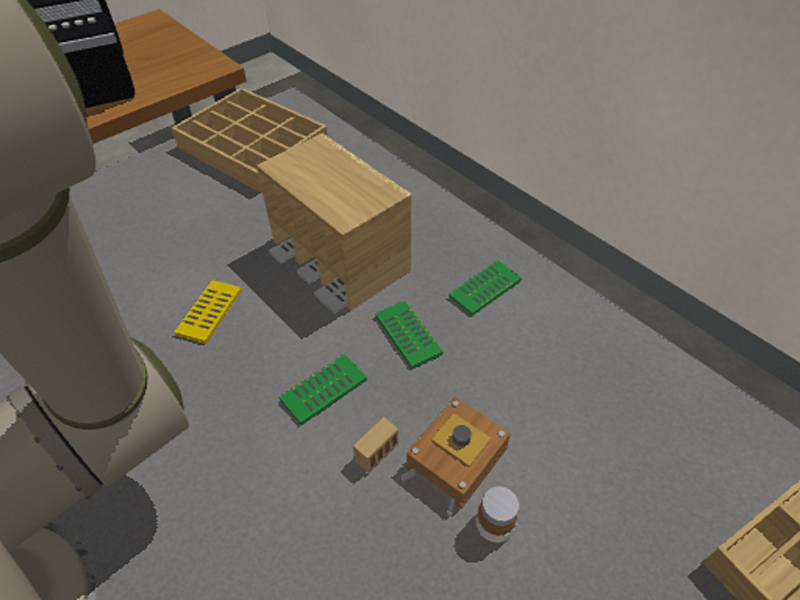

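The side view shows the case front facing the robot. The three plate ends are at about (282,250), (308,270) and (332,292), and the nearest one looks widest. The fixture is at (460,450) with its mouth towards the lower left, the block at (376,445) and the jar at (498,512). Next I'll cast rays for these points.

```bash
cat > h.py <<'E'
import numpy as np,cv2
def ray(d,uv):
    V=np.array(d["view"]);K=np.array(d["mtx"]);c=-V[:3,:3].T@V[:3,3]
    r=V[:3,:3].T@np.linalg.inv(K)@[uv[0],uv[1],1];return c,r
def cast(d,uv,z):
    c,r=ray(d,uv);return c+r*(z-c[2])/r[2]
def tri(d1,u1,d2,u2):
    A=np.zeros((3,3));b=np.zeros(3)
    for d,u in((d1,u1),(d2,u2)):
        c,r=ray(d,u);r/=np.linalg.norm(r);P=np.eye(3)-np.outer(r,r);A+=P;b+=P@c
    return np.linalg.solve(A,b)
def proj(d,p):
    V=np.array(d["view"]);K=np.array(d["mtx"]);q=K@(V[:3,:3]@p+V[:3,3]);return q[:2]/q[2]
E
python3 - <<'E'
from h import *
S={n:np.load(n+"0.npz") for n in("scene","side")}
f=.64
for n,L in {"side":[("caseT",.17,[(258,166),(345,236),(410,196),(312,136)]),("fixT",.045,[(457,398),(509,434),(462,492),(407,450)]),
 ("plates",.01,[(282,250),(308,270),(332,292)]),("jarT",.07,[(500,503)]),("blkT",.045,[(354,455),(366,462),(398,430),(386,420)]),("knob",.063,[(461,432)]),
 ("greens",.01,[(323,388),(408,333)])],
 "scene":[("caseT",.17,[(320,340),(423,310),(505,466),(387,512)]),("fixT",.045,[(340,210),(394,181),(423,210),(369,236)]),("jarT",.07,[(377,151)]),("blkT",.045,[(423,232),(458,217)]),("knob",.063,[(378,200)])]}.items():
    for nm,z,p in L: print(n,nm,[np.round(cast(S[n],(u*f,v*f),z)[:2],3).tolist() for u,v in p])
im=S["side"]["frame"][140:220,150:270];cv2.imwrite("pics/c1.png",cv2.resize(im[:,:,::-1],(780,520),interpolation=cv2.INTER_CUBIC))
E
```

```text
side caseT [[0.61, 0.314], [0.614, 0.087], [0.743, 0.092], [0.725, 0.324]]
side fixT [[0.604, -0.163], [0.616, -0.248], [0.513, -0.263], [0.5, -0.176]]
side plates [[0.603, 0.278], [0.609, 0.206], [0.609, 0.137]]
side jarT [[0.528, -0.309]]
side blkT [[0.443, -0.136], [0.449, -0.154], [0.51, -0.146], [0.508, -0.124]]
side knob [[0.563, -0.21]]
side greens [[0.485, -0.006], [0.647, -0.012]]
scene caseT [[0.744, 0.097], [0.613, 0.099], [0.61, 0.32], [0.743, 0.323]]
scene fixT [[0.623, -0.222], [0.517, -0.255], [0.497, -0.175], [0.598, -0.151]]
scene jarT [[0.527, -0.308]]
scene blkT [[0.515, -0.13], [0.45, -0.14]]
scene knob [[0.563, -0.204]]
```

View pics/c1.png

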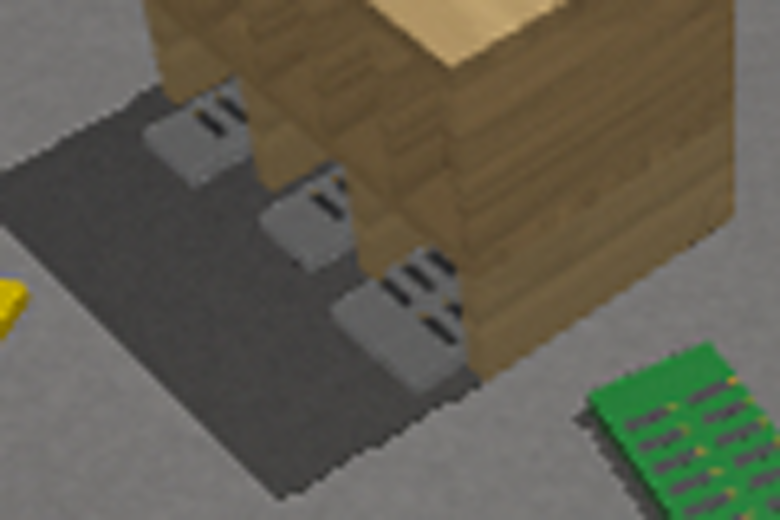

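The near plate (y ≈ 0.135) is the wide one: it shows two reed rows, with its front corners at crop (332,310) and (415,382). I'll look at the fixture and then the case with the wrist camera.

```bash
cat >> h.py <<'E'
from scipy.spatial.transform import Rotation as R
def q(yaw,lean=0):
    # tool x along heading yaw, z down; lean = top away from heading
    x=np.array([np.cos(lean),0,np.sin(lean)]);z=np.array([np.sin(lean),0,-np.cos(lean)]);y=np.cross(z,x)
    return (R.from_euler('z',yaw)*R.from_matrix(np.c_[x,y,z])).as_quat()
E
python3 - <<'E'
from bench import env,kinematics,monitor,eyes
from h import *
S={n:np.load(n+"0.npz") for n in("scene","side")}
print([np.round(cast(S["side"],(150+u/6.5,140+v/6.5),.01),3) for u,v in((332,310),(415,382))])
def look(n,p,o):
    env.reach(p,o);d=eyes.grab_frame("wrist");np.savez(n+".npz",**d)
    cv2.imwrite(f"pics/{n}.png",cv2.resize(d["frame"][:,:,::-1],(800,600),interpolation=cv2.INTER_CUBIC))
    V=d["view"];print(n,monitor.sense()["clock"],np.round(-V[:3,:3].T@V[:3,3],3),np.round(V[2,:3],2),np.round(monitor.sense()["joints"],2))
for p,o in (([.42,-.2,.30],q(.17)),([.42,.15,.22],q(0,.6)),([.60,.135,.03],q(0,.65)),([.49,.135,0],q(0))): print(kinematics.ik(p,o))
look("w1",[.42,-.21,.32],q(.17))
E
```

```text
[array([0.585, 0.155, 0.01 ]), array([0.587, 0.102, 0.01 ])]
[-6.97106051e-01  1.35482381e-01  1.54141827e+00 -4.44089210e-16
  1.46469200e+00  7.03690276e-01]
[ 0.11862573 -0.11452115  2.13121839 -0.1321209   0.53199626  1.78288038]
[ 0.04172406  0.57055782  1.90871179 -1.10346906  0.02827908  2.70732743]
[ 3.79737711e-02  5.89402449e-01  1.77549157e+00 -4.44089210e-16
  7.76698637e-01  1.60877010e+00]
w1 1.65 [ 0.484 -0.2    0.462] [-0.26 -0.04 -0.97] [-0.72  0.14  1.49 -0.    1.52  0.69]
```

View pics/w1.png

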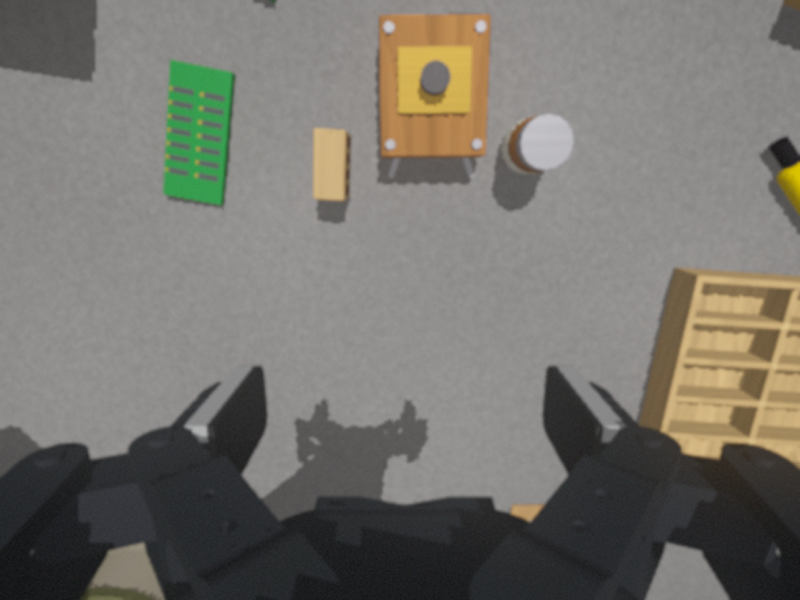

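The wrist view shows the fixture top with corners near (379,15), (490,15), (485,157) and (379,157). The block is at (330,165), the jar lid at (545,142) and the cheeks at (394,165) and (470,165). I'll measure these and scan the lean angles.

Run:
```python
from bench import env,kinematics,monitor,eyes
from h import *
d=np.load("w1.npz");im=d["frame"];hsv=cv2.cvtColor(im,cv2.COLOR_RGB2HSV)
m=((hsv[...,0]<28)&(hsv[...,1]>110)&(hsv[...,2]>70)).astype(np.uint8)
m[:, :225]=0;m[:,325:]=0;m[130:]=0
m=cv2.morphologyEx(m,cv2.MORPH_CLOSE,np.ones((9,9),np.uint8))
c=max(cv2.findContours(m,0,2)[0],key=cv2.contourArea)
P=np.array([cast(d,p[0],.045)[:2] for p in c],np.float32)
r=cv2.minAreaRect(P);print("fix",r,cv2.boundingRect(c),np.round(cv2.boxPoints(r),4).tolist())
for nm,z,pts in(("corners",.045,[(379,15),(490,15),(485,157),(379,157)]),("screws",.045,[(389,27),(480,26),(476,145),(390,145)]),("knob",.063,[(436,75)]),("jar",.07,[(546,142)]),("blk",.045,[(314,129),(346,129),(347,201),(314,200)]),("cheek tips",.0125,[(393,173),(474,173)])):
    print(nm,[np.round(cast(d,(u*.64,v*.64),z)[:2],4).tolist() for u,v in pts])
for L in(.45,.5,.55,.6):
    for x in(.605,.54,.48):
        j=kinematics.ik([x,.133,.02],q(np.pi,-L));print(L,x,None if j is None else np.round(j,2))
```

```text
fix ((0.5547264814376831, -0.21270589530467987), (0.10810475051403046, 0.08942330628633499), 9.66259765625) (243, 10, 70, 91) [[0.49390000104904175, -0.1776999980211258], [0.508899986743927, -0.26589998602867126], [0.6154999732971191, -0.24770000576972961], [0.6004999876022339, -0.15960000455379486]]
corners [[0.601, -0.1599], [0.616, -0.2477], [0.5085, -0.267], [0.4931, -0.1767]]
screws [[0.5939, -0.1692], [0.6069, -0.2415], [0.5169, -0.2573], [0.5045, -0.1845]]
knob [[0.5618, -0.2126]]
jar [[0.5266, -0.309]]
blk [[0.5064, -0.1186], [0.511, -0.1455], [0.4515, -0.1545], [0.4475, -0.1256]]
cheek tips [[0.4818, -0.19], [0.4946, -0.265]]
0.45 0.605 [ 0.03  0.6   1.77 -0.05  0.32 -1.5 ]
0.45 0.54 [ 0.04  0.51  1.95 -0.07  0.23 -1.46]
0.45 0.48 [ 0.04  0.43  2.11 -0.13  0.15 -1.4 ]
0.5 0.605 [ 0.03  0.6   1.8  -0.07  0.24 -1.47]
0.5 0.54 [ 0.04  0.51  1.99 -0.13  0.15 -1.41]
0.5 0.48 [ 0.05  0.43  2.15 -0.32  0.07 -1.21]
0.55 0.605 [ 0.04  0.6   1.84 -0.11  0.16 -1.43]
0.55 0.54 [ 0.04  0.51  2.02 -0.31  0.07 -1.23]
0.55 0.48 [0.05 0.43 2.18 4.14 0.03 0.61]
0.6 0.605 [ 0.04  0.6   1.87 -0.25  0.08 -1.29]
0.6 0.54 [0.04 0.51 2.05 4.1  0.03 0.65]
0.6 0.48 [0.05 0.44 2.21 3.41 0.11 1.35]
```

Run:
```python
from bench import env,kinematics,monitor,eyes
from h import *
o=q(np.pi,-.5)
def st(t): s=monitor.sense();print(t,round(s["clock"],2),np.round(s["position"],4),np.round(s["contact_force"],1),np.round(s["joints"][3:5],2))
env.close_gripper()
env.reach([.50,.131,.15],o);st("pre")
env.movel([.57,.131,.06],.15)
env.movel([.599,.131,.030],.10);st("over")
print(env.movel([.599,.131,.004],.02,guard=14));st("press")
env.hold(.2);st("held")
d=eyes.grab_frame("side");cv2.imwrite("pics/s1.png",cv2.resize(d["frame"][120:240,130:290][:,:,::-1],(800,600),interpolation=cv2.INTER_CUBIC))
```

```text
pre 4.31 [0.5003 0.1307 0.1503] [ 0.8  0.1 -1.1] [-0.04  0.46]
over 5.78 [0.5988 0.1311 0.0303] [ 0.3 -0.   0.3] [-0.06  0.25]
True
press 6.64 [0.5999 0.1311 0.0137] [-0.8 -0.3  7.2] [-0.07  0.21]
held 6.84 [0.5999 0.1311 0.0137] [-0.8  0.4  5.4] [-0.07  0.21]
```

View pics/s1.png

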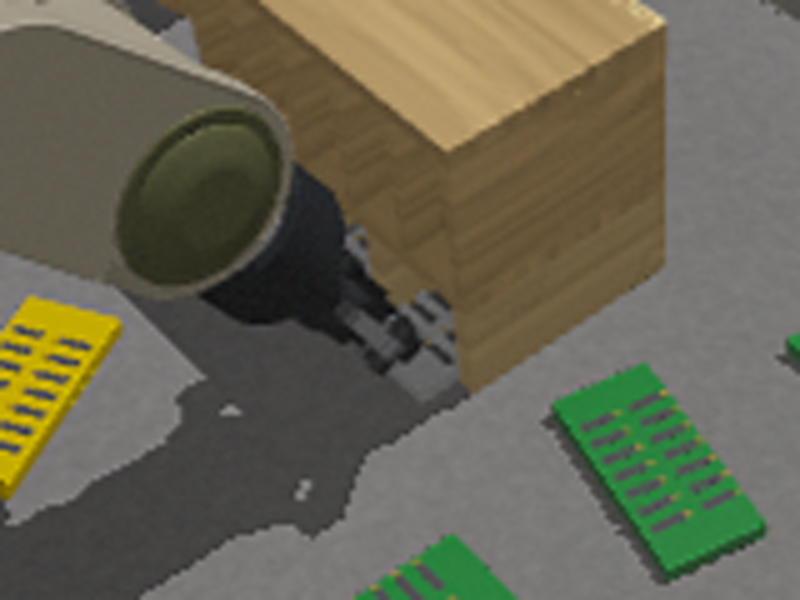

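The fingertips rest on the wide plate's end at crop (400,345), clear of the case. I'll press harder in small steps and then drag.

Run:
```python
from bench import env,kinematics,monitor,eyes
from h import *
def F(): return monitor.sense()["contact_force"]
def st(t): s=monitor.sense();print(t,round(s["clock"],2),np.round(s["position"],4),np.round(s["contact_force"],1),np.round(s["joints"][3:5],2))
p=np.array(monitor.sense()["position"]);z=p[2]
for k in range(12):
    if F()[2]>17: break
    z-=.0005;env.movel([p[0],p[1],z],.01);env.hold(.08)
st("pressed");print("cmd z",z)
for k in range(1,11):
    x=p[0]-.0105*k
    env.movel([x,p[1]-.00016*k,z],.06)
    f=F()[2]
    z+= -.0004 if f<14 else (.0004 if f>22 else 0)
    if k in(1,2,4,7,10): st(k)
    if f<2 or f>60: print("stop",k,f);break
```

```text
pressed 8.56 [0.6015 0.1312 0.0134] [-7.6 -0.4 17.9] [-0.07  0.21]
cmd z 0.011174901694038852
1 8.88 [0.5913 0.1311 0.0134] [-3.3  0.9 16.4] [-0.08  0.2 ]
2 9.21 [0.5808 0.1309 0.0134] [-3.3 -0.4 15.7] [-0.08  0.18]
4 9.86 [0.5599 0.1306 0.0134] [-4.  -0.2 17. ] [-0.1   0.15]
7 10.83 [0.5285 0.1302 0.0134] [-3.4  0.6 18. ] [-0.15  0.1 ]
10 11.81 [0.4972 0.1298 0.0134] [-3.2  0.6 18.6] [-0.27  0.06]
```

Run:
```python
from bench import env,kinematics,monitor,eyes
from h import *
p=np.array(monitor.sense()["position"])
env.movel([p[0],p[1],.06],.12)
env.reach([.40,.13,.22],q(0))
d=eyes.grab_frame("wrist");np.savez("w2.npz",**d)
cv2.imwrite("pics/w2.png",cv2.resize(d["frame"][:,:,::-1],(800,600),interpolation=cv2.INTER_CUBIC));print(monitor.sense()["clock"],monitor.sense()["joints"])
```

```text
15.0 [ 3.40511863e-02  9.06466198e-02  1.80349225e+00 -1.07711408e-05
  1.24776417e+00  1.60457576e+00]
```

View pics/w2.png

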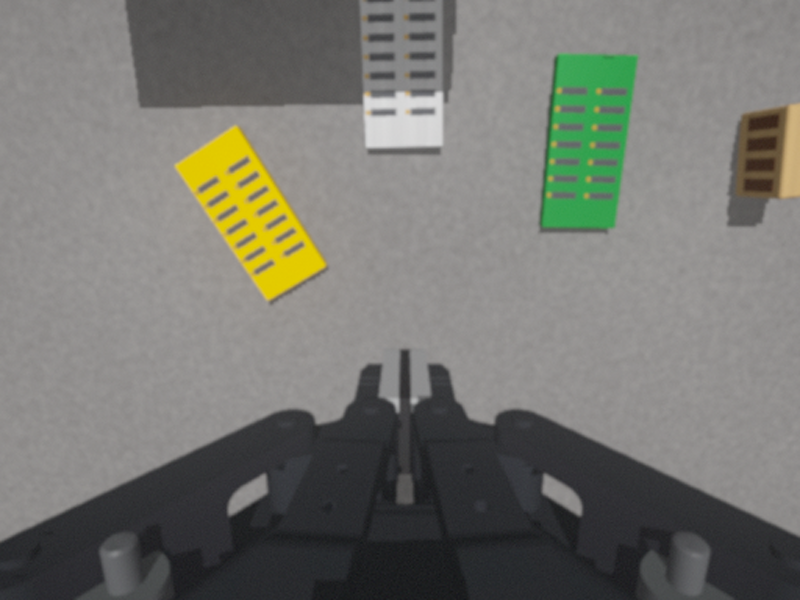

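The plate is out. Its near end has corners at (367,147) and (442,147), and its long edges run to about (361,0) and (444,0). I'll measure it.

Run:
```python
from bench import kinematics,eyes
from h import *
d=np.load("w2.npz")
a,b,c,e=[cast(d,(u*.64,v*.64),.01)[:2] for u,v in((367,147.5),(442.5,147),(361,0),(444,0))]
print(a,b,np.linalg.norm(a-b),"c,e",c,e, "yaw edges",np.degrees(np.arctan2(*(c-a)[::-1])),np.degrees(np.arctan2(*(e-b)[::-1])),"end",np.degrees(np.arctan2(*(a-b)[::-1]))-90)
for p,o in (([.48,.13,0],q(0)),([.40,-.23,0],q(.1686)),([.37,-.24,0],q(.1686))): print(np.round(kinematics.ik(p,o),2))
```

```text
[0.48280754 0.15621593] [0.48314623 0.1014219 ] 0.054795077818404106 c,e [0.57735337 0.15826142] [0.57734757 0.10242645] yaw edges 1.2393963440894833 0.6109689473309415 end 0.3541482538410037
[ 0.03  0.57  1.81 -0.    0.76  1.6 ]
[-0.78  0.52  1.91 -0.    0.71  0.63]
[-0.84  0.49  1.97 -0.    0.68  0.56]
```

```bash
cat >> h.py <<'E'
STOP=np.array([.5892,-.2068]);YW=.1686
def fx(x,y=0,z=0):
    c,s=np.cos(YW),np.sin(YW);return [STOP[0]+c*x-s*y,STOP[1]+s*x+c*y,z]
E
python3 - <<'E'
from bench import env,kinematics,monitor,eyes
from h import *
def st(t): s=monitor.sense();print(t,round(s["clock"],2),np.round(s["position"],4),np.round(s["contact_force"],1),round(s["finger_gap"],3),round(s["gripper_force"],1))
env.release()
g=[.497,.129]
env.reach(g+[.06],q(.01));st("above")
print(env.movel(g+[-.002],.08,guard=10));st("down")
env.close_gripper(60);st("grip")
env.movel(g+[.02],.08);st("lift")
d=eyes.grab_frame("side");cv2.imwrite("pics/s2.png",cv2.resize(d["frame"][140:260,110:270][:,:,::-1],(800,600),interpolation=cv2.INTER_CUBIC))
E
```

```text
above 16.56 [0.4972 0.1291 0.061 ] [0.3 0.3 0.9] 1.002 0.0
False
down 17.48 [ 0.4973  0.129  -0.0016] [-0.6 -1.   1.2] 1.001 0.0
grip 17.88 [ 0.4975  0.1291 -0.0013] [-1.2 -0.5  5.7] 0.633 63.4
lift 18.3 [0.497  0.129  0.0201] [ 0.1 -0.4 -1.5] 0.632 63.2
```

View pics/s2.png

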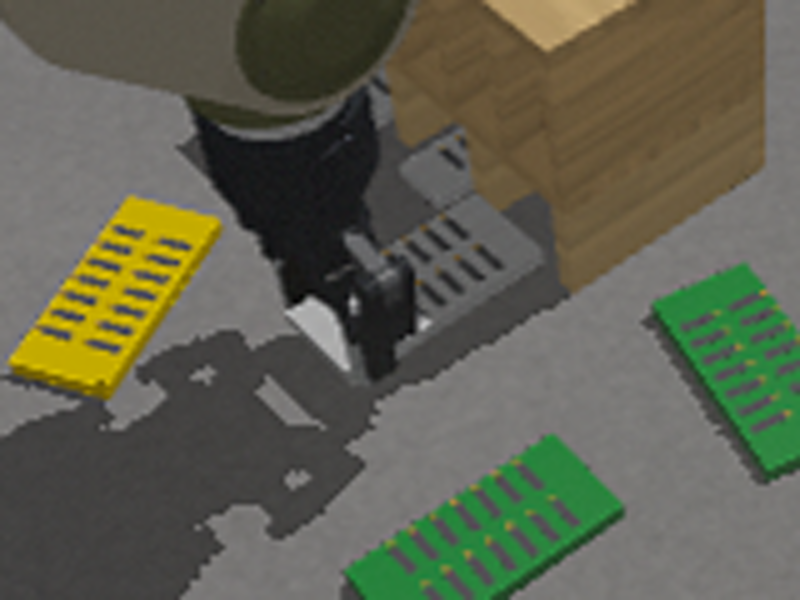

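The plate is held level, with its near end at crop (290–360, 310–380). I'll carry it to the slot.

Run:
```python
from bench import env,kinematics,monitor,eyes
from h import *
def st(t): s=monitor.sense();print(t,round(s["clock"],2),np.round(s["position"],4),np.round(s["contact_force"],1),round(s["finger_gap"],3))
env.movel([.44,.129,.09],.2)
env.reach(fx(-.225,0,.09),q(YW))
env.movel(fx(-.225,0,.006),.15);st("low")
print(env.movel(fx(-.225,0,-.0008),.02,guard=6));st("bench")
d=eyes.grab_frame("wrist");np.savez("w3.npz",**d)
cv2.imwrite("pics/w3.png",cv2.resize(d["frame"][:,:,::-1],(800,600),interpolation=cv2.INTER_CUBIC))
```

```text
low 21.07 [ 0.3679 -0.2447  0.0066] [ 0.2  0.2 -1.8] 0.633
False
bench 21.57 [ 0.3674 -0.2446 -0.0008] [-0.1 -0.5 -1. ] 0.632
```

View pics/w3.png

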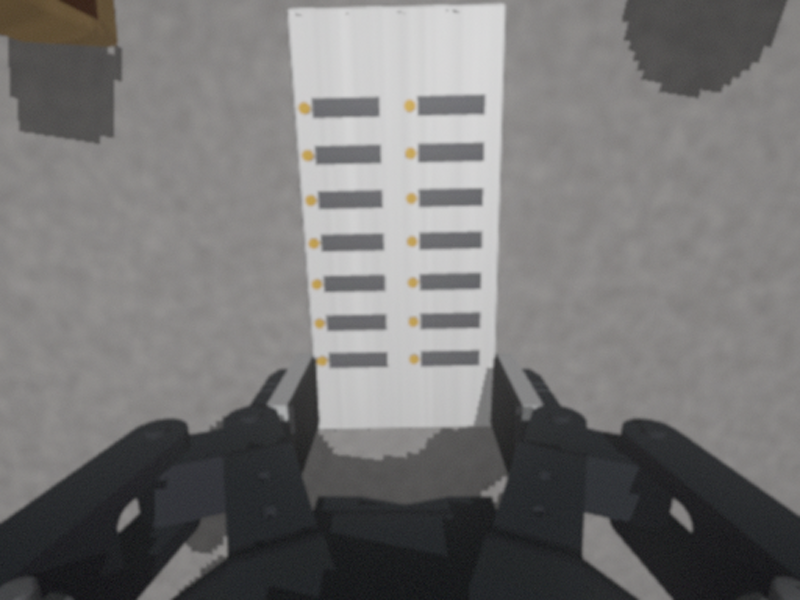

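The plate is square in the gripper, with front corners at (289,9) and (505,4) and rear corners at (320,429) and (497,427). I'll check its pose in the fixture frame before inserting.

Run:
```python
from h import *
d=np.load("w3.npz")
c,s=np.cos(YW),np.sin(YW)
for u,v in((289,9),(505,4),(320,429),(497,427)):
    p=cast(d,(u*.64,v*.64),.01)[:2]-STOP;print(np.round([c*p[0]+s*p[1],-s*p[0]+c*p[1]],4))
```

```text
[-0.12    0.0282]
[-0.1189 -0.0261]
[-0.2387  0.0261]
[-0.238  -0.0303]
```

Run:
```python
from bench import env,kinematics,monitor,eyes
from h import *
def st(t,g=None): s=monitor.sense();print(t,g,round(s["clock"],2),np.round(s["position"],4),np.round(R.from_euler('z',-YW).apply(s["contact_force"]),1),round(s["finger_gap"],3))
for x in(-.20,-.18,-.165,-.15,-.138,-.128):
    g=env.movel(fx(x,0,-.0008),.06,frame=q(YW-.012),guard=15);st(x,g)
    if g: break
d=eyes.grab_frame("wrist");np.savez("w4.npz",**d)
cv2.imwrite("pics/w4.png",cv2.resize(d["frame"][:,:,::-1],(800,600),interpolation=cv2.INTER_CUBIC))
```

```text
-0.2 False 22.18 [ 0.3921 -0.2402 -0.0009] [-1.  -0.1 -0.1] 0.635
-0.18 False 22.67 [ 0.4119 -0.2368 -0.0009] [-0.7  0.1 -1.1] 0.63
-0.165 False 23.07 [ 0.4268 -0.2343 -0.0009] [ 0.7  1.2 -0.2] 0.629
-0.15 False 23.47 [ 0.4416 -0.2318 -0.0009] [ 0.3 -0.5 -1.1] 0.635
-0.138 False 23.82 [ 0.4534 -0.2298 -0.0009] [ 0.4 -0.5  0.1] 0.637
-0.128 False 24.13 [ 0.4633 -0.2282 -0.0008] [ 0.5  0.2 -0.3] 0.634
```

View pics/w4.png

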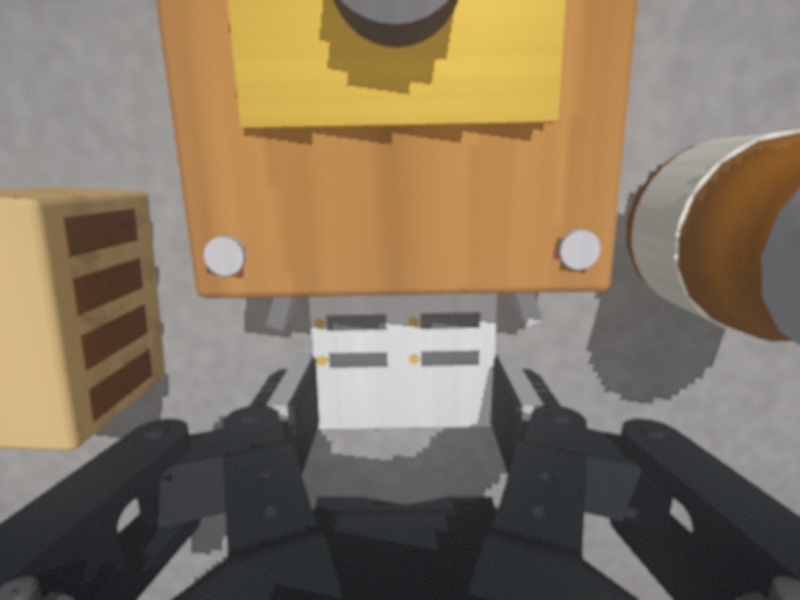

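The plate is well inside the slot, the cheeks at (285,310) and (525,305) are clear of the fingers, and the block and jar are undisturbed. Now I'll release and push from behind with the fingers shut.

Run:
```python
from bench import env,kinematics,monitor,eyes
from h import *
def st(t,g=None):
    s=monitor.sense();p=np.array(s["position"][:2])-STOP;r=R.from_euler('z',-YW);print(t,g,round(s["clock"],2),np.round(r.apply([*p,0]),4),round(s["position"][2],4),np.round(r.apply(s["contact_force"]),1))
env.release();st("open")
env.movel(fx(-.128,0,.07),.15,frame=q(YW))
env.movel(fx(-.185,0,.07),.15)
env.close_gripper(60)
env.movel(fx(-.185,0,.006),.12);st("behind")
g=env.movel(fx(-.124,0,.006),.03,guard=12);st("push",g)
env.hold(.3);st("held")
d=eyes.grab_frame("wrist");np.savez("w5.npz",**d)
env.movel(fx(-.18,0,.03),.1)
env.movel(fx(-.20,0,.15),.15)
d=eyes.grab_frame("wrist");np.savez("w6.npz",**d)
cv2.imwrite("pics/w6.png",cv2.resize(d["frame"][:,:,::-1],(800,600),interpolation=cv2.INTER_CUBIC));st("end")
```

```text
open None 24.6 [-1.28e-01 -1.00e-04  0.00e+00] -0.0007 [ 0.2 -0.9  0.4]
behind None 27.21 [-0.1848 -0.0003  0.    ] 0.0065 [0.2 0.1 0.1]
push True 28.91 [-0.1293  0.0003  0.    ] 0.0055 [-2.1 -0.2  1.8]
held None 29.21 [-0.1293  0.0004  0.    ] 0.0053 [-3.   0.6  1.4]
end None 30.98 [-0.2001  0.0004  0.    ] 0.1491 [-0.4  0.3  1. ]
```

View pics/w6.png

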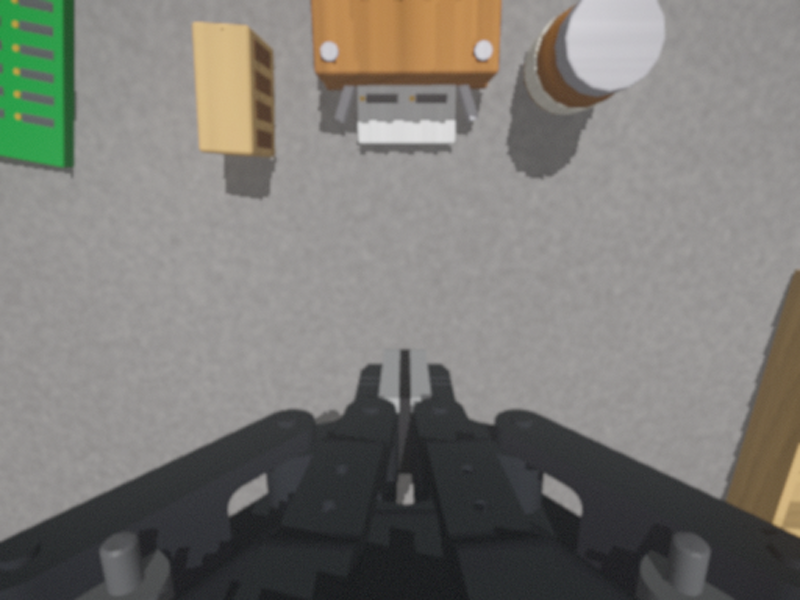

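The plate is deep in the slot and stopped hard, with its rear edge at about (407,143), the fixture's front top edge at (406,73) and cheek tips at about (341,120) and (472,118). I'll check the amount standing out; it should be 30 mm.

Run:
```python
from h import *
d=np.load("w6.npz");c,s=np.cos(YW),np.sin(YW)
g=cv2.cvtColor(d["frame"],cv2.COLOR_RGB2GRAY);print(g[70:98,260].tolist())
for nm,z,pts in(("rear top",.01,[(358,143),(456,142)]),("fixfront",.045,[(317,73),(497,72)]),("cheek",.0125,[(341,121),(474,118)])):
  for u,v in pts:
    p=cast(d,(u*.64,v*.64),z)[:2]-STOP;print(nm,np.round([c*p[0]+s*p[1],-s*p[0]+c*p[1]],4))
```

```text
[142, 141, 141, 141, 141, 141, 144, 168, 201, 216, 218, 219, 218, 219, 219, 218, 219, 218, 219, 216, 205, 171, 126, 101, 99, 100, 101, 109]
rear top [-0.119   0.0268]
rear top [-0.1184 -0.0298]
fixfront [-0.0885  0.0426]
fixfront [-0.088  -0.0452]
cheek [-0.1073  0.0359]
cheek [-0.1057 -0.0393]
```

Run:
```python
from bench import job
print(job.hand_in())
```

```text
the job is handed in; nothing more can be done
None
```

I dragged the wide plate out from under the case and slid it into the fixture slot until it hit the stop, measuring about 30.4 mm standing out (30 mm is home) and square with the slot. I handed the job in with the clock at about 31 s; no verdict came back. The narrow plates, jar and block were not touched as far as I could see.

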